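# Turn the spice turntable to bring the tall shaker to the front

## Task

Push the finger tabs on the rim of the spice turntable gently round until the tall shaker jar stands at the front, in line with the pointer tongue that sticks out from under the turntable on the robot's side. Grasp and lift nothing, do not touch what stands on the turntable, and leave the dish, the bottle opener and the bottle on the shelf where they are. Finish with the hand clear of everything.

Things in the scene. Friction and masses are not known exactly. Their poses are not given: they have to be found in the camera images.
- base: Fixed base of the turntable: a white disc 140 mm across, 14 mm high, on the shelf. From it a flat black tongue (40 mm wide, 5 mm thick, pointed end) runs along the base's -x axis to 200 mm from the centre, out past the tabs, roughly towards the robot; it marks the front. Origin: centre of the underside, on the turning axis, at shelf height.
- turntable: Clear plastic round tray, 230 mm across, turning either way (over half a turn each) about the vertical axis through its centre. Friction about 0.04 N m: under 1 N at a tab turns it, and it stops when the pushing stops. Origin: centre of its underside, 16 mm above the shelf; z up; its x axis points at one tab. Its floor is 6 mm above the origin, the top of its thin outer wall 18 mm.
- tab (a point): Middle of one of six alike grey finger tabs that stand out from the tray's wall like upright spokes, 60 degrees apart; this one on the tray's own +x axis, 130 mm from the turning axis and 33 mm above the shelf. Each tab reaches from 113 to 147 mm from the axis, is 8 mm thick and stands from 16 to 50 mm above the shelf.
- tall_jar: The tall empty glass shaker jar with a steel twist cap: 42 mm across, 80 mm high, round; loose, standing on the tray with its centre about 57 mm from the turning axis. Origin: centre of its underside, z up. This one must come to the front.
- squat_jar: The squat empty glass shaker jar with a steel twist cap: 52 mm across, 52 mm high; loose, standing on the tray about 57 mm from the axis. Origin: centre of its underside, z up.
- cup: Small open white ceramic cup, 50 mm across the mouth, 42 mm high; loose, standing on the tray about 57 mm from the axis. Origin: centre of its underside, z up. The two jars and the cup stand 120 degrees apart, in any order.
- soy_dish: Shallow red ceramic soy dish, 90 mm across, 22 mm high, loose on the shelf beside the turntable. Origin: centre of its underside.
- opener: Stainless bottle opener lying flat on the shelf beside the turntable, about 115 mm long, 36 mm wide, 5 mm thick. Origin: on its underside near the middle, long side along its x.
- bottle: Capped amber bottle, 56 mm across, 150 mm high, standing loose on the shelf to the right of the turntable. Origin: centre of its underside.
Not all that is in view belongs to the job. What is shaped like the tall_jar but blue, red or yellow is not meant.

How it is judged:
At the end, for the whole second after the job is handed in: The tall jar stands on the front side of the turntable within 11 mm (about 11 degrees) of the line of the pointer tongue and at least 45 mm out from the axis; both jars and the cup stand upright on the tray; the turntable is at rest (x of tall_jar in the frame of base below -0.045 m and y of tall_jar in the frame of base between -0.011 and 0.011 m and angular speed of turntable below 0.05 rad/s and angle between each of tall_jar, squat_jar, cup's own z axis and vertical below 0.15 rad and height (world z) of tall_jar between 0.018 and 0.027 m and horizontal distance between each of tall_jar, squat_jar, cup and turntable below 0.085 m and linear speed of each of tall_jar, squat_jar, cup below 0.01 m/s and height (world z) of squat_jar between 0.018 and 0.027 m and height (world z) of cup between 0.018 and 0.027 m); the robot touches nothing.
It fails at once if a jar or the cup on the turntable was touched by the hand or arm (over 1 N) (contact force between any of the fingers, the arm and tall_jar above 1 N or contact force between any of the fingers, the arm and squat_jar above 1 N or contact force between any of the fingers, the arm and cup above 1 N).
It fails at once if a jar or the cup was lifted off the tray (over 12 mm) or tipped over (height (world z) of any of tall_jar, squat_jar, cup above 0.034 m or angle between any of tall_jar, squat_jar, cup's own z axis and vertical above 0.35 rad).
It fails at once if the turntable was pushed or pinched hard (over 25 N) (contact force between any of the fingers, the arm and turntable above 25 N).
It fails at once if the turntable was spun fast (over 3 rad/s) instead of pushed round gently (angular speed of turntable above 3 rad/s).
It fails at once if the dish, the opener or the bottle was moved (over 15 mm) (distance of any of soy_dish, opener, bottle from where it was at the start of the episode above 0.015 m).
It also fails if it takes over 67 s, if anything falls off the work surface, if the arm or the gripper's body presses on something with over 40 N, if the wrist force passes 120 N, or if a joint passes its speed limit or range.

## Robot

A 7-joint arm with a two-finger parallel gripper is mounted at the origin on the work surface. World frame = base frame: x ahead of the robot, y to its left, z up, the work surface at z = 0. Lengths are in m, angles in rad, forces in N, time in s.
With the tool pointing down it reaches from about 0.35 to 0.9 m from the base axis. Payload 8.1 kg.
Tool frame: the origin (TCP) lies midway between the tips of the shut fingers; the grasp point (between the pads) lies 19 mm behind it; z points along the fingers, y is the line along which they close (so a half turn about z gives the same grasp; the last joint's range is limited). The gripper opens to 92 mm and grips with 3 to 60 N. Pads are 19 mm wide; open, the fingers measure 130 mm over their backs; the gripper's body (75 mm by 190 mm) begins 47 mm behind the grasp point.
Start: joints at [-1.364, 0.434, 0.025, 1.573, -0.012, 1.134, -0.075], TCP at [0.191, 0.595, 0.227] pointing down, gripper open.
Joint ranges: [-2.62, 2.62], [-0.44, 2.09], [-1.27, 1.32], [0.08, 2.57], [-1.32, 4.46], [0.12, 2], [-2.74, 2.74]. Speed limits (rad/s): [2.22, 2.22, 3.01, 3.01, 3.14, 3.14, 3.14].

## Interface

Orientations are given as a rotation vector (axis times angle).
In Python, from cell import arm gives the robot as it stands.
- The arm moves only by the tool send_rows, never from a script. Its argument "increments" is a list of rows, each a list of 3 entries, a list of its own where there are three numbers: the finger opening in cm, from 0 to 9.18, then the shift along the tool's x, y, z in cm, then the turn, a rotation vector about the tool's x, y, z in rad. A call has 1 to 5 rows; each row shifts and turns the commanded pose from where the row before left it, along the tool's axes as they then stand; what a row does not reach is not made up. A row lasts 1/10 s, in which the tool goes at most 50 mm and 8.59 degrees, less where a joint would pass 70% of its speed; a pose out of reach is approached as far as the arm can. A call is refused whole if a number of a shift passes 5 or a number of a turn 0.15, either way. A call with a gripper value outside its range is refused whole. The fingers move at their own pace and stop on an object; "force" is the grip in N (left out, the last holds). Time passes only in rows, so rows that do not move let the fingers close. It gives the time, the measured TCP pose, the force, the opening and the grip force at its end, in the units of the state.
- arm.observe(): the state, without advancing time (a new reading comes with each control period).
- arm.get_image(name): name is "scene" or "top" or "wrist"; returns the picture (384x512x3 uint8, red, green, blue); there is no depth.
- arm.camera_params(name): a dict with "camera_matrix" (3x3 intrinsics, pixels), "k1" (the pictures are not rectified: a ray, as slopes to the right and down, at radius r is drawn at 1 + k1 r^2 times it, then the intrinsics apply), "R" (3x3) and "t" (3): a world point X has camera coordinates R X + t. Camera axes: x right, y down, z forward; pixel columns grow to the right and rows downward; lengths in m; the calibration is good to about 2 mm. A picture is of the moment at which its call begins: read the wrist's pose just before it. camera_params takes no time and is no camera call; for the wrist camera it gives the pose at the moment of the call.
- arm.sign_off(): hands the job in; it is judged then, once.
The state is a dict: "clock": time; "joints": joint angles; "dq": joint speeds; "joint_efforts": joint torques, N m; "position": TCP position; "ee_rot": TCP orientation; "force": force on the tool from outside, world axes, zero at the start; "ft_torque": the same for the moment, N m; "width": opening from 0.0 (shut) to 1.0 (fully open); "gripper_force": force on a finger pad.
Only numpy, scipy, OpenCV 4.12 (cv2) and the standard library are available. Lean on these libraries where they do the work, as an engineer would, in place of code of your own. Each camera call takes 0.05 s, during which the arm holds its last target. There are 200 camera calls.

## Working session

There is one attempt and no reset: what is moved stays moved. The work goes in short steps, Python scripts to look and compute and a tool call to move; the robot and the scene stay as the last step left them, time stands still between calls to the robot, and variables do not carry over. Pictures are saved under pics/ and viewed, at most 10 in all, crops included, and the job is handed in when it is done.

Besides the shell and the picture viewer there is one more tool, called after "Request:" as name(argument=value, ...) on one line, values as JSON. send_rows: Moves the arm, as the interface text tells. Its arguments: {"type":"object","properties":{"increments":{"type":"array"},"force":{"type":"number"}},"required":["increments"]}

```bash
mkdir -p pics; python3 - <<'E'
from cell import arm
import cv2
s=arm.observe();print(s)
for n in("scene","top"):
    im=arm.get_image(n);cv2.imwrite(f"pics/{n}0.png",im[:,:,::-1]);p=arm.camera_params(n);print(n,p)
E
```

```text
{'clock': 0.0, 'joints': array([-1.36363716,  0.43521044,  0.02497235,  1.57410681, -0.01156684,
        1.13395896, -0.07508681]), 'dq': array([-5.34386732e-05, -1.83211063e-03, -7.10261402e-04,  2.09350808e-04,
        9.99322559e-05, -2.03387060e-04, -1.00509055e-03]), 'joint_efforts': array([-1.10776659e-04, -6.67859674e+01,  9.85166989e-01, -3.14465618e+01,
       -6.04254333e-02,  4.30703082e-02,  1.75235623e-04]), 'position': array([0.19042951, 0.59475531, 0.22594899]), 'ee_rot': array([-4.84680254e-01, -3.10390943e+00,  2.41554296e-03]), 'force': array([ 0.53169636, -1.02084253, -0.82474627]), 'ft_torque': array([-0.04430413,  0.01807032, -0.00782378]), 'gripper_force': 0.0, 'width': 1.003373548330523}
scene {'camera_matrix': array([[489.69900978,   0.        , 259.31131058],
       [  0.        , 489.69900978, 203.13974711],
       [  0.        ,   0.        ,   1.        ]]), 'k1': -0.04282453727870412, 'R': array([[ 0.04211025,  0.99894378, -0.01838592],
       [ 0.77975784, -0.0443648 , -0.62450738],
       [-0.62466346,  0.01196159, -0.78080246]]), 't': array([-0.00468047, -0.35586303,  1.52063037])}
top {'camera_matrix': array([[452.23038035,   0.        , 260.57404888],
       [  0.        , 452.23038035, 189.98232832],
       [  0.        ,   0.        ,   1.        ]]), 'k1': -0.14233422085379213, 'R': array([[-0.01289332, -0.99988912,  0.0074511 ],
       [-0.99859493,  0.01249287, -0.05149846],
       [ 0.05139966, -0.00810462, -0.99864528]]), 't': array([-0.00299225,  0.49078879,  1.41626659])}
```

View pics/scene0.png

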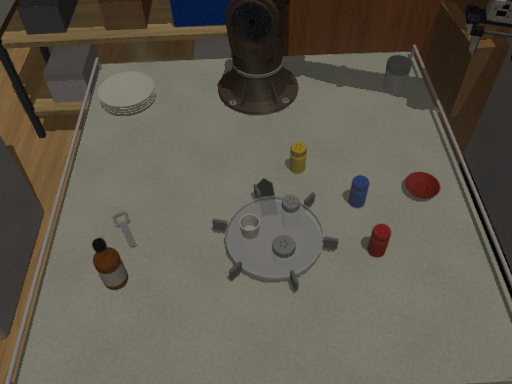

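View pics/top0.png

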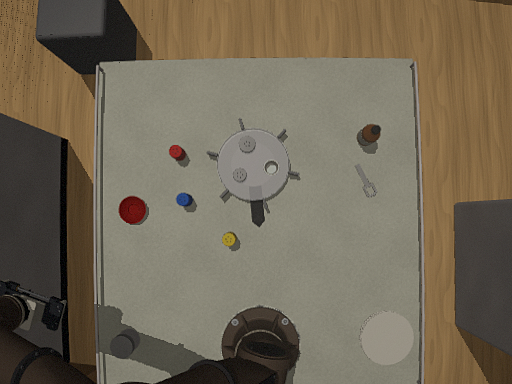

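Candidates seen in top/scene: jar A (247,144)/(284,244), jar B (239,175)/(290,204). The cup is at (271,167)/(250,226), and the blue, red and yellow decoys stand off the tray. Next: an enlarged crop, plus a two-view check of cap heights.

```bash
cat > h.py <<'E'
import numpy as np, cv2
def ray(p,uv):
    K=p["camera_matrix"];d=np.array([p["k1"],0,0,0,0.])
    # radial model 1+k1 r^2
    q=cv2.undistortPoints(np.array([[uv]],float),K,d)[0,0]
    R=p["R"];c=-R.T@p["t"];v=R.T@np.array([q[0],q[1],1]);return c,v/np.linalg.norm(v)
def plane(p,uv,z):
    c,v=ray(p,uv);return c+v*(z-c[2])/v[2]
def tri(p1,a,p2,b):
    c1,v1=ray(p1,a);c2,v2=ray(p2,b)
    s=np.linalg.lstsq(np.stack([v1,-v2],1),c2-c1,rcond=None)[0]
    x,y=c1+s[0]*v1,c2+s[1]*v2;return (x+y)/2,np.linalg.norm(x-y)
E
python3 - <<'E'
from cell import arm
import cv2,numpy as np
from h import *
S=arm.camera_params("scene");T=arm.camera_params("top")
for n,a,b in(("A",(247,144),(284,243)),("B",(239,175),(290,202)),("cup",(271,167),(250,220))):print(n,tri(T,a,S,b))
a=cv2.imread("pics/scene0.png")[180:300,200:350];b=cv2.imread("pics/top0.png")[110:235,195:310]
a=cv2.resize(a,None,fx=2.7,fy=2.7,interpolation=2);b=cv2.resize(b,None,fx=3.4,fy=3.4,interpolation=2)
o=np.zeros((430,800,3),np.uint8);o[:a.shape[0],:a.shape[1]]=a;o[:b.shape[0],408:408+b.shape[1]]=b;cv2.imwrite("pics/crop.png",o)
E
```

```text
A (array([0.62848549, 0.03221745, 0.07286148]), np.float64(0.0028262033667606754))
B (array([0.53200461, 0.05459544, 0.0947298 ]), np.float64(0.0012612213937804725))
cup (array([ 0.55765078, -0.04017079,  0.06759238]), np.float64(0.0025790720553534223))
```

View pics/crop.png

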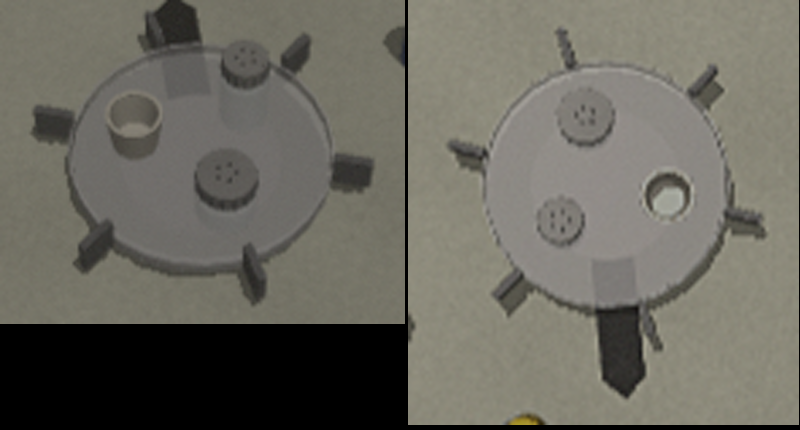

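The crop shows B (scene crop (245,65), top crop (560,220)) with a narrower cap and a tall clear body. Its cap top triangulates to 0.095 m, near the expected 0.102, so B is the tall jar. A is wider with its top at 0.073, so it is the squat jar. The tongue tip is at top crop (626,397). Now for the axis, tabs and tongue direction.

```bash
cat > m.py <<'E'
from cell import arm
import cv2,numpy as np,sys
from scipy.optimize import least_squares
from h import *
T=arm.camera_params("top");f=lambda u,v:(195+(u-408)/3.4-.35,110+v/3.4-.35)
tabs=np.array([plane(T,f(*q),.05)[:2] for q in((561,32),(714,69),(451,147),(763,220),(499,292),(658,348))])
def res(p):
    r=tabs-p[:2];a=np.arctan2(r[:,1],r[:,0]);d=(a-p[2]+np.pi/6)%(np.pi/3)-np.pi/6
    return np.r_[np.hypot(*r.T)-.145,.145*d]
s=least_squares(res,[.57,.01,.3]);c=s.x[:2];print("centre",c,"ang",np.degrees(s.x[2]),"res",np.round(s.fun,4))
rim=np.array([plane(T,f(*q),.034)[:2] for q in((485,186),(727,186),(608,65))]);print("rim r",np.hypot(*(rim-c).T))
tip=plane(T,f(626,397),.01)[:2];e=tip-c;print("tongue",tip,np.hypot(*e),np.degrees(np.arctan2(e[1],e[0]))%360)
for u in((598,308),(638,306)):print("tongue edge",plane(T,f(*u),.01)[:2])
for n,q,z in(("tall",(560,220),.102),("squat",(585,115),.074),("cup",(667,195),.064)):
    e=plane(T,f(*q),z)[:2]-c;print(n,e+c,np.hypot(*e),np.degrees(np.arctan2(e[1],e[0]))%360)
print("tabs",np.sort(np.degrees(np.arctan2(*(tabs-c).T[::-1]))%360))
print(plane(T,(229,240),.08),plane(T,(184,200),.08))
E
python3 m.py
```

```text
centre [0.5701715  0.01231225] ang 15.95074318575016 res [ 0.0014 -0.0014  0.0017 -0.0001 -0.0061  0.0106  0.0009  0.0019 -0.0001
  0.0006 -0.0042  0.0009]
rim r [0.11283776 0.10962275 0.11233041]
tongue [ 0.37581977 -0.00206373] 0.1948826944234667 184.2304012374888
tongue edge [0.45877721 0.02291988]
tongue edge [ 0.46016842 -0.01430132]
tall [0.53333098 0.05386396] 0.05553169312596661 131.56079310196975
squat [0.62984747 0.03165244] 0.06273168632088741 17.95682411642942
cup [ 0.55798709 -0.04104473] 0.05473049129035536 257.1367086481595
tabs [ 16.28782795  75.91246133 134.27647008 196.3119383  256.20408304
 316.71167841]
[0.33822589 0.08795216 0.08      ] [0.45988347 0.22264482 0.08      ]
```

```bash
cat > plan.py <<'E'
import numpy as np
from cell import arm
from scipy.spatial.transform import Rotation as Ro
def plan(wps,step=.045,turn=.14):
    """wps: (x,y,z,yaw deg of tool y); prints rows of tool shifts cm / turns"""
    s=arm.observe();M=Ro.from_rotvec(s["ee_rot"]);p=s["position"].copy();k=0
    print("at",np.round(p,4),"y-yaw",np.degrees(np.arctan2(*M.as_matrix()[[1,0],1])),"tilt",M.as_matrix()[2,2],"t",s["clock"],"F",np.round(s["force"],1))
    for *w,yaw in wps:
        w=np.array(w)
        while 1:
            y=M.as_matrix()[:,1];G=np.array([[np.sin(np.radians(yaw)),np.cos(np.radians(yaw)),0],[-np.cos(np.radians(yaw)),np.sin(np.radians(yaw)),0],[0,0,-1]]).T
            rv=(M.inv()*Ro.from_matrix(G)).as_rotvec();d=M.inv().apply(w-p)
            n=max(np.linalg.norm(d)/step,np.linalg.norm(rv)/turn)
            if n<.03:break
            f=1/max(1,np.ceil(n-1e-6));ds=np.round(d*f*100,1);r=np.round(rv*f,2)
            if not ds.any() and not r.any():break
            k+=1;p=p+M.apply(ds/100);M=M*Ro.from_rotvec(r);print(k,ds.tolist(),r.tolist(),np.round(p,3))
        print("--")
E
python3 - <<'E'
from plan import *
plan([(.42,.33,.22,20),(.48,.05,.22,-20),(.5,-.105,.22,-30)])
E
```

```text
at [0.1905 0.5948 0.226 ] y-yaw 72.24769550350182 tilt -0.9999989724975883 t 0.1 F [ 0.3 -0.3  0.4]Traceback (most recent call last):
  File "<stdin>", line 2, in <module>
  File "plan.py", line 12, in plan
    rv=(M.inv()*Ro.from_matrix(G)).as_rotvec();d=M.inv().apply(w-p)
                ~~~~~~~~~~~~~~^^^
  File "scipy/spatial/transform/_rotation.pyx", line 1143, in scipy.spatial.transform._rotation.Rotation.from_matrix
ValueError: Non-positive determinant (left-handed or null coordinate frame) in rotation matrix 0: [[ 0.34202014 -0.93969262  0.        ]
 [ 0.93969262  0.34202014  0.        ]
 [ 0.          0.         -1.        ]].
```

```bash
python3 - <<'E'
s=open("plan.py").read()
i=s.index("G=np");j=s.index("\n",i)
s=s[:i]+"a=np.radians(yaw);c,q=np.cos(a),np.sin(a);G=np.array([[-q,c,0],[c,q,0],[0,0,-1]]).T"+s[j:]
open("plan.py","w").write(s)
E
python3 - <<'E'
from plan import *
plan([(.42,.33,.22,20),(.48,.05,.22,-20),(.5,-.105,.22,-30)])
E
```

```text
at [0.1905 0.5948 0.226 ] y-yaw 72.24769550350182 tilt -0.9999989724975883 t 0.1 F [ 0.3 -0.3  0.4]
1 [-3.7, -2.3, 0.1] [-0.0, 0.0, 0.11] [0.219 0.562 0.225]
2 [-4.0, -1.8, 0.1] [-0.0, 0.0, 0.11] [0.248 0.529 0.224]
3 [-4.2, -1.4, 0.1] [-0.0, 0.0, 0.12] [0.277 0.496 0.223]
4 [-4.3, -0.9, 0.1] [-0.0, 0.0, 0.11] [0.306 0.462 0.222]
5 [-4.3, -0.4, 0.1] [-0.0, 0.0, 0.12] [0.334 0.43  0.221]
6 [-4.4, 0.1, 0.0] [-0.0, 0.0, 0.11] [0.363 0.397 0.221]
7 [-4.3, 0.6, 0.1] [-0.0, 0.0, 0.12] [0.392 0.364 0.22 ]
8 [-4.3, 1.0, 0.0] [-0.0, 0.0, 0.11] [0.42 0.33 0.22]
--
9 [-4.1, -0.6, 0.0] [-0.0, 0.0, 0.1] [0.428 0.289 0.22 ]
10 [-4.1, -0.2, 0.0] [-0.0, 0.0, 0.1] [0.436 0.249 0.22 ]
11 [-4.1, 0.3, 0.0] [-0.0, 0.0, 0.1] [0.446 0.209 0.221]
12 [-4.0, 0.7, 0.0] [-0.0, 0.0, 0.1] [0.455 0.169 0.221]
13 [-3.9, 1.0, 0.0] [0.0, 0.0, 0.1] [0.463 0.13  0.221]
14 [-3.8, 1.4, 0.0] [0.0, 0.0, 0.1] [0.471 0.09  0.221]
15 [-3.7, 1.9, 0.1] [0.0, 0.0, 0.1] [0.48 0.05 0.22]
--
16 [-3.5, 1.8, -0.0] [0.0, 0.0, 0.04] [0.485 0.011 0.22 ]
17 [-3.4, 1.9, -0.0] [0.0, 0.0, 0.04] [ 0.49  -0.028  0.22 ]
18 [-3.3, 2.1, -0.0] [0.0, 0.0, 0.05] [ 0.495 -0.067  0.22 ]
19 [-3.2, 2.2, -0.0] [0.0, 0.0, 0.04] [ 0.5   -0.105  0.22 ]
--
```

Request:
send_rows(increments=[[0,[-3.7,-2.3,0.1],[0,0,0.11]],[0,[-4.0,-1.8,0.1],[0,0,0.11]],[0,[-4.2,-1.4,0.1],[0,0,0.12]],[0,[-4.3,-0.9,0.1],[0,0,0.11]],[0,[-4.3,-0.4,0.1],[0,0,0.12]]], force=10)

```text
clock: 0.6
position: [0.3352, 0.4285, 0.2215]
ee_rot: [-1.345, -2.839, 0.001]
force: [0.5, 1.3, 0.3]
width: 0.612
gripper_force: 0.0
```

Request:
send_rows(increments=[[0,[-4.4,0.1,0],[0,0,0.11]],[0,[-4.3,0.6,0.1],[0,0,0.12]],[0,[-4.3,1.0,0],[0,0,0.11]],[0,[-4.1,-0.6,0],[0,0,0.1]],[0,[-4.1,-0.2,0],[0,0,0.1]]])

```text
clock: 1.1
position: [0.4371, 0.2476, 0.2204]
ee_rot: [2.053, 2.377, -0.001]
force: [0.3, -0.9, -0.7]
width: 0.174
gripper_force: 0.0
```

Request:
send_rows(increments=[[0,[-4.1,0.3,0],[0,0,0.1]],[0,[-4.0,0.7,0],[0,0,0.1]],[0,[-3.9,1.0,0],[0,0,0.1]],[0,[-3.8,1.4,0],[0,0,0.1]],[0,[-3.7,1.9,0.1],[0,0,0.1]]])

```text
clock: 1.6
position: [0.4801, 0.0488, 0.2197]
ee_rot: [-2.576, -1.797, -0.0]
force: [0.6, 0.2, 0.1]
width: 0.003
gripper_force: 0.0
```

Request:
send_rows(increments=[[0,[-3.5,1.8,0],[0,0,0.04]],[0,[-3.4,1.9,0],[0,0,0.04]],[0,[-3.3,2.1,0],[0,0,0.05]],[0,[-3.2,2.2,0],[0,0,0.04]],[0,[0,0,0],[0,0,0]]])

```text
clock: 2.1
position: [0.4997, -0.1107, 0.22]
ee_rot: [2.722, 1.564, -0.001]
force: [-0.1, 0.3, -0.5]
width: 0.006
gripper_force: 0.0
```

```bash
python3 - <<'E'
from plan import *
plan([(.5,-.105,.08,-31),(.5,-.105,.03,-31)])
import cv2
from cell import arm
print(arm.observe()["joints"],arm.observe()["width"])
o=[cv2.resize(arm.get_image(n),(400,300))[:,:,::-1] for n in("wrist","scene")]
cv2.imwrite("pics/w1.png",np.hstack(o))
E
```

```text
at [ 0.4997 -0.1107  0.22  ] y-yaw -30.245956459294757 tilt -0.9999960068891319 t 2.1 F [-0.1  0.3 -0.5]
1 [0.1, -0.1, 3.5] [0.0, 0.0, 0.0] [ 0.499 -0.109  0.185]
2 [0.1, -0.1, 3.5] [0.0, 0.0, 0.0] [ 0.499 -0.108  0.15 ]
3 [0.2, -0.0, 3.5] [0.0, 0.0, 0.01] [ 0.5   -0.106  0.115]
4 [0.1, -0.1, 3.5] [0.0, 0.0, 0.0] [ 0.5   -0.105  0.08 ]
--
5 [0.0, 0.0, 2.5] [0.0, 0.0, 0.0] [ 0.5   -0.105  0.055]
6 [0.0, 0.0, 2.5] [0.0, 0.0, 0.0] [ 0.5   -0.105  0.03 ]
--
[-0.43021327  0.28720264  0.6917102   1.89592199 -0.20934842  1.03046605
 -0.17823084] 0.006344010287360553
```

View pics/w1.png

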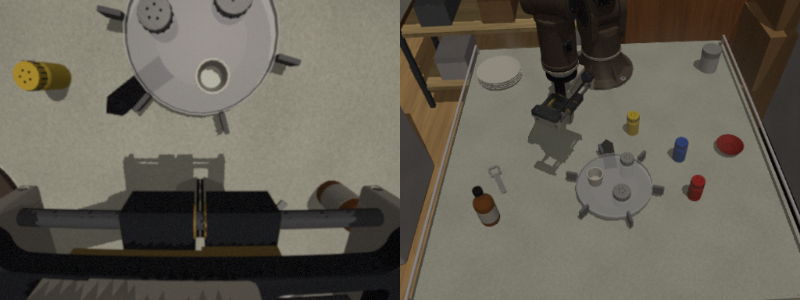

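The wrist view shows the tray with the 256° tab near (222,122), the tongue tip near (112,108), and nothing below the fingers. The scene view shows the hand at (560,105), clear of everything. Checking the tab and tongue from this view.

```bash
python3 - <<'E'
from cell import arm
from h import *
W=arm.camera_params("wrist")
for u,z in(((225,131),.05),((218,112),.05),((110,112),.005),((297,61),.05),((145,107),.05),((158,12),.102)):
    P=plane(W,(u[0]*1.28,u[1]*1.28),z);e=P[:2]-[.572,.0135];print(u,P,np.hypot(*e),np.degrees(np.arctan2(e[1],e[0]))%360)
E
```

```text
(225, 131) [ 0.53837416 -0.11498937  0.05      ] 0.13281647384825893 255.3345158985515
(218, 112) [ 0.54281315 -0.08407978  0.05      ] 0.10185129526318579 253.3476774649809
(110, 112) [0.38233502 0.00145662 0.005     ] 0.19004696365356535 183.63329873374792
(297, 61) [ 0.67585727 -0.0755041   0.05      ] 0.1367774166777034 319.4039285855621
(145, 107) [ 0.45190203 -0.02337667  0.05      ] 0.12563204863060765 197.06935903576266
(158, 12) [0.53777769 0.057363   0.102     ] 0.055633887659395954 127.96167473811228
```

Request:
send_rows(increments=[[0,[0.1,-0.1,3.5],[0,0,0]],[0,[0.1,-0.1,3.5],[0,0,0]],[0,[0.2,0,3.5],[0,0,0.01]],[0,[0.1,-0.1,3.5],[0,0,0]],[0,[0,0,2.0],[0,0,0]]])

```text
clock: 2.7
position: [0.4985, -0.0964, 0.0571]
ee_rot: [-2.72, -1.566, 0.004]
force: [0.3, -0.4, 0.1]
width: 0.004
gripper_force: 0.0
```

Request:
send_rows(increments=[[0,[0,0,2.0],[0,0,0]],[0,[0,0,1.0],[0,0,0]],[0,[0,0,0],[0,0,0]]])

```text
clock: 3.0
position: [0.4991, -0.0976, 0.0287]
ee_rot: [-2.722, -1.565, 0.003]
force: [-0.1, -0.2, -0.3]
width: 0.003
gripper_force: 0.0
```

```bash
python3 - <<'E'
from plan import *
plan([(.572+.137*np.cos(np.radians(t)),.0135+.137*np.sin(np.radians(t)),.03,t-270) for t in np.linspace(239,292,10)],step=.02)
E
```

```text
at [ 0.4991 -0.0976  0.0287] y-yaw -30.21721376128961 tilt -0.9999968515150623 t 3.0 F [-0.1 -0.2 -0.3]
1 [-0.4, 0.5, -0.1] [-0.0, 0.0, 0.01] [ 0.501 -0.104  0.03 ]
--
2 [0.0, 1.4, -0.0] [-0.0, 0.0, -0.1] [ 0.513 -0.111  0.03 ]
--
3 [0.1, 1.4, -0.0] [-0.0, 0.0, -0.1] [ 0.527 -0.116  0.03 ]
--
4 [0.1, 1.4, -0.0] [-0.0, -0.0, -0.1] [ 0.54  -0.119  0.03 ]
--
5 [0.1, 1.4, -0.0] [-0.0, -0.0, -0.11] [ 0.554 -0.122  0.03 ]
--
6 [0.0, 1.4, -0.0] [-0.0, -0.0, -0.1] [ 0.568 -0.124  0.03 ]
--
7 [0.1, 1.4, -0.1] [-0.0, -0.0, -0.1] [ 0.582 -0.123  0.03 ]
--
8 [0.1, 1.5, 0.0] [-0.0, -0.0, -0.11] [ 0.597 -0.121  0.03 ]
9 [-0.0, -0.1, 0.0] [-0.0, -0.0, 0.0] [ 0.596 -0.121  0.03 ]
--
10 [0.0, 1.5, 0.0] [-0.0, -0.0, -0.1] [ 0.611 -0.118  0.03 ]
--
11 [0.1, 1.4, 0.0] [-0.0, -0.0, -0.1] [ 0.624 -0.113  0.03 ]
--
```

Request:
send_rows(increments=[[0,[-0.4,0.5,-0.1],[0,0,0]],[0,[0,0.7,0],[0,0,-0.05]],[0,[0,0.7,0],[0,0,-0.05]],[0,[0.1,0.7,0],[0,0,-0.05]],[0,[0,0.7,0],[0,0,-0.05]]])

```text
clock: 3.5
position: [0.5289, -0.1168, 0.0321]
ee_rot: [2.552, 1.829, 0.002]
force: [-0.5, -0.9, 0.4]
width: 0.003
gripper_force: 0.2
```

Request:
send_rows(increments=[[0,[0.1,1.2,0],[0,0,-0.09]],[0,[0.1,1.2,0],[0,0,-0.09]],[0,[0,1.2,0],[0,0,-0.09]],[0,[0.1,1.2,0],[0,0,-0.09]],[0,[0,0,0],[0,0,0]]])

```text
clock: 4.0
position: [0.5776, -0.1231, 0.0322]
ee_rot: [2.183, 2.255, 0.003]
force: [0.3, -0.1, -0.6]
width: 0.003
gripper_force: 0.0
```

```bash
python3 - <<'E'
from plan import *
import cv2
t0=arm.observe()["position"];th=np.degrees(np.arctan2(t0[1]-.0135,t0[0]-.572))%360;print(th,np.hypot(t0[1]-.0135,t0[0]-.572))
plan([(.572+.137*np.cos(np.radians(t)),.0135+.137*np.sin(np.radians(t)),.03,t-270) for t in np.linspace(th,292,6)[1:]],step=.02)
T=arm.get_image("top");S=arm.get_image("scene")
o=np.zeros((430,800,3),np.uint8)
a=cv2.resize(S[180:300,200:350],None,fx=2.7,fy=2.7,interpolation=2);b=cv2.resize(T[110:235,195:310],None,fx=3.4,fy=3.4,interpolation=2)
o[:a.shape[0],:a.shape[1]]=a;o[:b.shape[0],408:408+b.shape[1]]=b;cv2.imwrite("pics/c2.png",o[:,:,::-1])
E
```

```text
272.3657103435553 0.13671639163731436
at [ 0.5776 -0.1231  0.0322] y-yaw 1.8758553760262167 tilt -0.9999932454317617 t 4.0 F [ 0.3 -0.1 -0.6]
1 [0.0, 0.9, 0.2] [0.0, 0.0, -0.08] [ 0.587 -0.123  0.03 ]
--
2 [0.0, 1.0, 0.0] [0.0, 0.0, -0.07] [ 0.597 -0.122  0.03 ]
--
3 [0.1, 0.9, 0.0] [0.0, 0.0, -0.06] [ 0.605 -0.119  0.03 ]
--
4 [0.0, 1.0, 0.0] [0.0, 0.0, -0.07] [ 0.615 -0.117  0.03 ]
--
5 [0.0, 0.9, 0.0] [0.0, 0.0, -0.07] [ 0.624 -0.114  0.03 ]
--
```

View pics/c2.png

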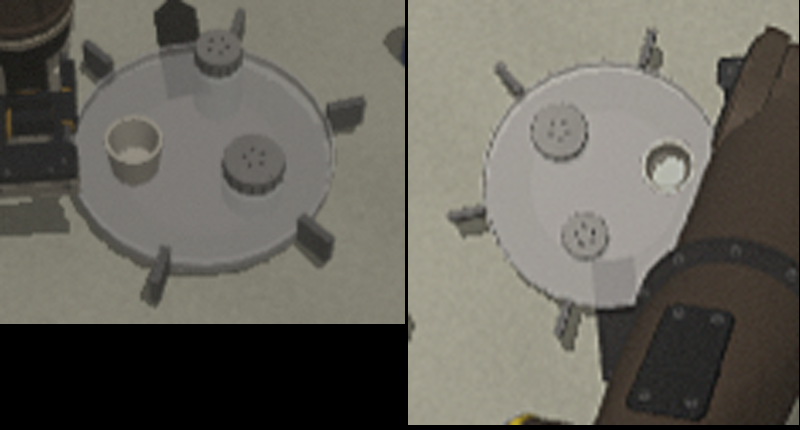

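The tray is turning as intended: the tall cap is now at top crop (585,236) and moving towards the tongue, and the arm is clear of the jars. Pushing on to about 292° and measuring again.

Request:
send_rows(increments=[[0,[0,0.9,0.2],[0,0,-0.08]],[0,[0,1.0,0],[0,0,-0.07]],[0,[0.1,0.9,0],[0,0,-0.06]],[0,[0,1.0,0],[0,0,-0.07]],[0,[0,0.9,0],[0,0,-0.07]]])

```text
clock: 4.6
position: [0.6208, -0.1137, 0.0291]
ee_rot: [-1.761, -2.602, 0.001]
force: [-0.2, -0.1, -1.0]
width: 0.011
gripper_force: 0.2
```

```bash
cat > look.py <<'E'
from cell import arm
import cv2,numpy as np,sys
T=arm.get_image("top");S=arm.get_image("scene")
o=np.zeros((430,800,3),np.uint8)
a=cv2.resize(S[180:300,200:350],None,fx=2.7,fy=2.7,interpolation=2);b=cv2.resize(T[110:235,195:310],None,fx=3.4,fy=3.4,interpolation=2)
o[:a.shape[0],:a.shape[1]]=a;o[:b.shape[0],408:408+b.shape[1]]=b;cv2.imwrite(sys.argv[1],o[:,:,::-1])
s=arm.observe();p=s["position"];print(s["clock"],p,np.degrees(np.arctan2(p[1]-.0135,p[0]-.572))%360)
E
python3 look.py pics/c3.png
```

```text
4.7 [ 0.62160458 -0.11305277  0.02909881] 291.40356787608357
```

View pics/c3.png

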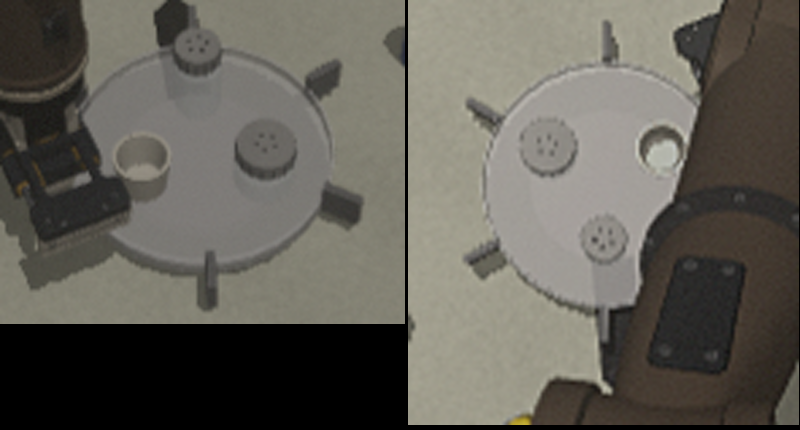

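Tall cap at top crop (603,239), squat jar at (548,146), cup at (660,150). The remaining angle:

```bash
cat > ang.py <<'E'
from cell import arm
from h import *
import sys
T=arm.camera_params("top");f=lambda u,v:(195+(u-408)/3.4-.35,110+v/3.4-.35)
def rep(q):
  for c in((.5702,.0123),(.572,.0135)):
    c=np.array(c);tip=plane(T,f(626,397),.005)[:2]
    for n,u,z in q:
        e=plane(T,f(*u),z)[:2]-c;print(n,np.round(e+c,4),round(np.hypot(*e),4),round(np.degrees(np.arctan2(e[1],e[0]))%360,1))
    e=tip-c;print("front",np.degrees(np.arctan2(e[1],e[0]))%360)
E
python3 - <<'E'
from ang import *
rep([("tall",(603,239),.102),("squat",(548,146),.074),("cup",(660,150),.064),("tab",(607,25),.05),("tab",(469,102),.05),("tab",(466,260),.05)])
from plan import *
plan([(.572+.137*np.cos(np.radians(t)),.0135+.137*np.sin(np.radians(t)),.03,t-270) for t in (295,298.5)],step=.02)
E
```

```text
tall [0.5162 0.0165] 0.0541 175.5
squat [0.6023 0.065 ] 0.0617 58.7
cup [ 0.5988 -0.0353] 0.0555 301.0
tab [0.7166 0.0112] 0.1464 359.6
tab [0.647  0.1379] 0.1473 58.6
tab [0.5026 0.1415] 0.1458 117.6
front 184.2275820194072
tall [0.5162 0.0165] 0.0558 176.9
squat [0.6023 0.065 ] 0.0598 59.5
cup [ 0.5988 -0.0353] 0.0557 298.7
tab [0.7166 0.0112] 0.1447 359.1
tab [0.647  0.1379] 0.1453 58.9
tab [0.5026 0.1415] 0.1456 118.5
front 184.5371417137177
at [ 0.6216 -0.1131  0.0291] y-yaw 21.81563201269891 tilt -0.9999996837756933 t 4.7 F [-0.3 -0.   0. ]
1 [-0.1, 0.9, -0.1] [0.0, 0.0, -0.06] [ 0.63  -0.111  0.03 ]
--
2 [0.0, 0.8, 0.0] [0.0, 0.0, -0.06] [ 0.638 -0.107  0.03 ]
--
```

About 8° remain, which is 19 mm at the finger.

Request:
send_rows(increments=[[0,[-0.1,0.7,-0.1],[0,0,-0.05]],[0,[0,0.7,0],[0,0,-0.05]],[0,[0,0.5,0],[0,0,-0.04]],[0,[0,0,0],[0,0,0]]])

```text
clock: 5.1
position: [0.6388, -0.1062, 0.0299]
ee_rot: [1.575, 2.718, 0.0]
force: [-0.1, 0.0, -0.0]
width: 0.01
gripper_force: 0.0
```

Request:
send_rows(increments=[[0,[0,-1.5,0],[0,0,0]],[0,[0,0,-4],[0,0,0]],[0,[0,0,-4.5],[0,0,0]],[0,[0,0,-4.5],[0,0,0]],[0,[0,0,-4.5],[0,0,0]]])

```text
clock: 5.6
position: [0.6248, -0.1141, 0.2065]
ee_rot: [-1.578, -2.716, 0.0]
force: [0.6, 0.3, 0.2]
width: 0.004
gripper_force: 0.0
```

```bash
python3 - <<'E'
from plan import *
plan([(.48,-.4,.21,0)])
E
```

```text
at [ 0.6248 -0.1141  0.2065] y-yaw 29.6813166891212 tilt -0.9999998017183174 t 5.6 F [0.6 0.3 0.2]
1 [-2.2, -3.3, -0.0] [-0.0, -0.0, 0.06] [ 0.607 -0.15   0.206]
2 [-2.4, -3.2, -0.1] [-0.0, -0.0, 0.07] [ 0.589 -0.185  0.207]
3 [-2.6, -3.0, -0.0] [-0.0, -0.0, 0.06] [ 0.571 -0.221  0.207]
4 [-2.8, -2.9, -0.1] [-0.0, -0.0, 0.07] [ 0.553 -0.257  0.208]
5 [-3.0, -2.7, -0.0] [-0.0, -0.0, 0.06] [ 0.534 -0.292  0.208]
6 [-3.2, -2.5, -0.1] [-0.0, -0.0, 0.07] [ 0.516 -0.329  0.209]
7 [-3.3, -2.2, -0.0] [-0.0, -0.0, 0.06] [ 0.498 -0.364  0.209]
8 [-3.4, -2.1, -0.1] [-0.0, -0.0, 0.07] [ 0.48 -0.4   0.21]
--
```

Request:
send_rows(increments=[[0,[-2.2,-3.3,-0.2],[0,0,0.06]],[0,[-2.4,-3.2,-0.2],[0,0,0.07]],[0,[-2.6,-3.0,-0.2],[0,0,0.06]],[0,[-2.8,-2.9,-0.1],[0,0,0.07]],[0,[-3.0,-2.7,0],[0,0,0.06]]])

```text
clock: 6.1
position: [0.5342, -0.2937, 0.212]
ee_rot: [-1.994, -2.428, -0.001]
force: [0.4, -0.1, -0.0]
width: 0.009
gripper_force: 0.0
```

Request:
send_rows(increments=[[0,[-3.2,-2.5,-0.1],[0,0,0.07]],[0,[-3.3,-2.2,0],[0,0,0.06]],[0,[-3.4,-2.1,-0.1],[0,0,0.07]],[0,[0,0,0],[0,0,0]]])

```text
clock: 6.5
position: [0.4762, -0.4061, 0.2142]
ee_rot: [2.235, 2.206, -0.006]
force: [-0.7, -0.0, -0.2]
width: 0.006
gripper_force: 0.0
```

```bash
python3 look.py pics/c4.png
```

```text
6.6 [ 0.48016445 -0.4006281   0.21362666] 257.49662961170196
```

View pics/c4.png

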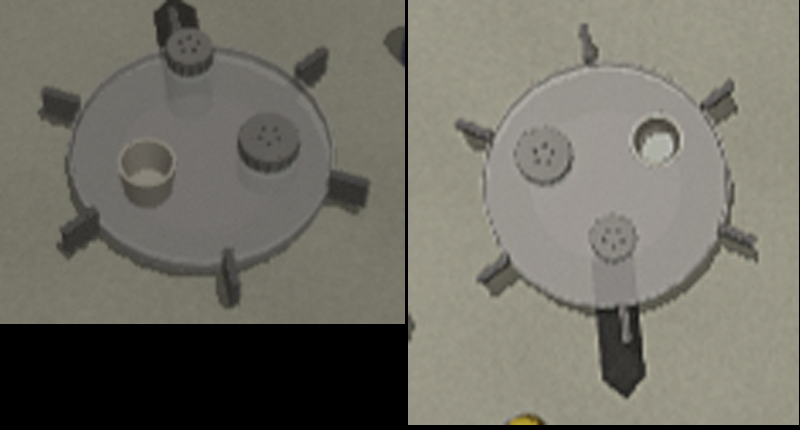

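The tall cap is at top crop (613,239), on the tongue strip (centre about 614–620), with the jars and cup upright and the hand out of view. Checking the offset from the tongue line by number.

```bash
python3 - <<'E'
from ang import *
q=[("tall",(613,239),.102),("squat",(544,155),.074),("cup",(656,141),.064),("tab",(584,27),.05),("tab",(733,84),.05),("tab",(459,123),.05),("tab",(757,241),.05),("tab",(480,283),.05)]
rep(q)
# tongue line itself: tip and edge mid at z=.005
g=lambda u,z:plane(T,f(*u),z)[:2]
tip=g((626,397),.005);mid=(g((598,310),.005)+g((640,308),.005))/2
d=(mid-tip)/np.linalg.norm(mid-tip);r=g((613,239),.102)-tip
print(tip,mid,"line angle",np.degrees(np.arctan2(d[1],d[0])),"tall offset mm",1000*(d[0]*r[1]-d[1]*r[0]))
r=np.array([.571,.013])-tip;print("axis offset",1000*(d[0]*r[1]-d[1]*r[0]))
S=arm.camera_params("scene")
print(plane(S,(200+190/2.7,180+43/2.7),.102))
E
```

```text
tall [0.5161 0.0078] 0.0543 184.7
squat [0.5942 0.0687] 0.0613 66.9
cup [ 0.607  -0.0318] 0.0575 309.8
tab [0.715  0.0323] 0.1462 7.8
tab [ 0.6607 -0.1033] 0.1468 308.0
tab [0.6278 0.1472] 0.1467 66.9
tab [ 0.5166 -0.1226] 0.1452 248.3
tab [0.4816 0.1289] 0.1465 127.2
front 184.2275820194072
tall [0.5161 0.0078] 0.0562 185.8
squat [0.5942 0.0687] 0.0595 68.0
cup [ 0.607  -0.0318] 0.0573 307.7
tab [0.715  0.0323] 0.1443 7.5
tab [ 0.6607 -0.1033] 0.1467 307.2
tab [0.6278 0.1472] 0.1448 67.3
tab [ 0.5166 -0.1226] 0.147 247.8
tab [0.4816 0.1289] 0.1466 128.1
front 184.5371417137177
[ 0.37567482 -0.00207919] [0.45774162 0.00340611] line angle 3.8239284787867955 tall offset mm 0.4989112134196477
axis offset 2.019262856316928
[0.5175194  0.01001879 0.102     ]
```

Offset from the tongue line is about 0.5 mm in the top view and about 2.5 mm in the scene view, both well inside 11 mm. Handing in.

```bash
python3 -c "
from cell import arm
print(arm.sign_off())"
```

```text
the job is handed in; nothing more can be done
None
```

The tall jar now stands at the front, measured within about 3 mm of the tongue line (limit 11 mm); both jars and the cup look upright, the hand is clear, and the job is handed in, with no verdict shown.

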